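# Lock the mixer drive's collar on its flat

## Task

On the larger of the two cream mixer drives, turn the loose collar on the upright spindle until its clamping screw squarely faces the flat ground on the spindle, and only then tighten the screw by swinging its black lever down until it lies level. Leave the collar and lever of the smaller drive as they are.

Things in the scene. Friction and masses are not known exactly. Their poses are not given: they have to be found in the camera images.
- spindle: Fixed bright steel upright D-shaped spindle, 36 mm across, flat 9 mm from the axis, top 58 mm above the larger drive's deck (box 170 x 150 x 70 mm). Origin on its axis at the deck; z up, x square out of the flat. Round it, 14 to 36 mm above the deck, a dark collar, diameter 60 mm, turns stiffly (0.15 N m) and stays put. It starts 30 to 70 degrees anticlockwise of the flat, seen from above.
- screw (a point): The collar's clamping screw, a steel rod 16 mm thick pointing out of the collar. The point is on the screw's axis at the lever's black hub (20 mm across, 16 mm long), 56 mm from the spindle's axis, 25 mm above the deck. Its axes turn with the collar: x outward along the screw, z up. The screw faces the flat when this x points the same way as the spindle's x.
- lever (a joint): The black lever on that screw: a bar 12 mm thick, 66 mm long from the screw's axis, swinging in the upright plane square to the screw, on the +y side of screw. Value in rad, growing as it goes down: 0 is 50 degrees above level (loose), 0.873 level, the stop (tight). Starts at 0 to 0.2. Stiff (0.12 N m), stays where left; press it down from above.
- small_lever_tip (a point): End of the black lever on the smaller drive (box 130 x 130 x 70 mm; 41 mm collar on a 24 mm D spindle), whose screw already faces its flat and whose lever is already down. The point is at the lever's end, 41 mm from its screw's axis, about 25 mm above that drive's deck. Leave it alone.

How it is judged:
By the outcome, as a careful person would: the job done as asked, in the order asked, and still so for the second after the job is handed in, with the robot touching nothing.
It also fails if it takes over 40 s, if anything falls off the work surface, if the arm or the gripper's body presses on something with over 40 N, if the wrist force passes 120 N, or if a joint passes its speed limit or range.

## Robot

A 6-joint arm with a two-finger parallel gripper is mounted at the origin on the work surface. World frame = base frame: x ahead of the robot, y to its left, z up, the work surface at z = 0. Lengths are in m, angles in rad, forces in N, time in s.
With the tool pointing down it reaches from about 0.375 to 0.9 m from the base axis. Payload 3.1 kg.
Tool frame: the origin (TCP) lies where the fingers leave the gripper's body, on its centre line; the fingertips stand 73 mm ahead of it and the grasp point (between the pads) lies 54 mm ahead of it; z points along the fingers, y is the line along which they close (so a half turn about z gives the same grasp; the last joint's range is limited). The gripper opens to 85 mm and grips with 20 to 120 N. Pads are 22 mm wide; open, the fingers measure 114 mm over their backs; the gripper's body (76 mm by 85 mm) begins 54 mm behind the grasp point. The pads swing forward as they close: fully open they stand 13 mm farther back than shut.
Start: joints at [1.135, 0.527, 1.433, -0, 1.181, -0.178], TCP at [0.159, 0.604, 0.304] pointing down, gripper open.
Joint ranges: [-3.08, 3.08], [-0.75, 2.2], [0.22, 2.44], [-1.43, 4.57], [0, 2.65], [-2.85, 2.85]. Speed limits (rad/s): [2.79, 2.79, 3.14, 3.14, 3.14, 3.14].

## Interface

Orientations are given as a unit quaternion [x, y, z, w].
In Python, from station import manip gives the robot as it stands.
- The arm moves only by the tool step_arm, never from a script. Its argument "moves" is one flat list of numbers, 5 for each row, row after row: the opening, from 0 (shut) to 1 (fully open), then the shift along the world's x, y, z scaled (see below), then the turn about the world's z scaled (see below). In form: [fingers, x, y, z, yaw, fingers, x, y, z, yaw, ...]. A call has 1 to 12 rows; each row is the pose to reach, as a shift and turn from the pose commanded when the call began, turning the shorter way round; what a row does not reach only later rows make up. The controller multiplies each number of a shift by 200 mm and each number of a turn by pi rad. A row lasts 1/8 s, in which the tool goes at most 62.5 mm and 10.7 degrees, less where a joint would pass 70% of its speed; a pose out of reach is approached as far as the arm can. A call with a number of a shift or a turn outside -1 to 1 is refused whole. A call with a gripper value outside its range is refused whole. The fingers move at their own pace and stop on an object; "grip_force" is the grip in N (left out, the last holds). Time passes only in rows, so rows that repeat a pose let the fingers close. It gives the time, the measured TCP pose, the force, the opening and the grip force at its end, in the units of the state.
- manip.sense(): the state, without advancing time (a new reading comes with each control period).
- manip.snapshot(name): name is "scene" or "top" or "wrist"; returns a dict with "color" (480x640x3 uint8, blue, green, red), "z_map" (480x640 float32, m along the optical axis (not along the pixel's ray), 0 where there is no reading), "fovy" (degrees; the focal length in pixels is half the picture's height over the tangent of half this angle, whatever the lens; pixels are square), "cx", "cy" (the principal point, pixels), "k1" (the pictures are not rectified: a ray, as slopes to the right and down, at radius r is drawn at 1 + k1 r^2 times it, then the intrinsics apply), "R" (3x3) and "t" (3): a world point X has camera coordinates R X + t; the wrist camera has in their place "mount" (4x4, takes a point from camera to tool coordinates, whose origin is the TCP and whose axes are the flange's). Camera axes: x right, y down, z forward; pixel columns grow to the right and rows downward; lengths in m; the calibration is good to about 2 mm. A picture is of the moment at which its call begins: read the wrist's pose just before it.
- manip.sign_off(): hands the job in; it is judged then, once.
The state is a dict: "t": time; "q": joint angles; "qd": joint speeds; "tau": joint torques, N m; "tcp_pos": TCP position; "tool_rot": TCP orientation; "force": force on the tool from outside, world axes, zero at the start; "ft_torque": the same for the moment, N m; "finger_gap": opening from 0.0 (shut) to 1.0 (fully open); "gripper_force": force on a finger pad.
Only numpy, scipy, OpenCV 4.12 (cv2) and the standard library are available. Lean on these libraries where they do the work, as an engineer would, in place of code of your own. Each camera call takes 0.05 s, during which the arm holds its last target. There are 200 camera calls.

## Working session

There is one attempt and no reset: what is moved stays moved. The work goes in short steps, Python scripts to look and compute and a tool call to move; the robot and the scene stay as the last step left them, time stands still between calls to the robot, and variables do not carry over. Pictures are saved under pics/ and viewed, at most 10 in all, crops included, and the job is handed in when it is done.

Besides the shell and the picture viewer there is one more tool, called after "Request:" in YAML: its name, and indented under it one key for each argument. step_arm: Moves the arm, as the interface text tells. Its arguments: {"type":"object","properties":{"moves":{"type":"array","items":{"type":"number"}},"grip_force":{"type":"number"}},"required":["moves"]}

```bash
mkdir -p pics
cat > h.py <<'E'
import numpy as np, cv2, pickle
from station import manip
from scipy.spatial.transform import Rotation as Ro
def snap(n):
    s=manip.sense(); d=manip.snapshot(n); d=dict(d)
    if n=="wrist":
        T=np.eye(4);T[:3,:3]=Ro.from_quat(s["tool_rot"]).as_matrix();T[:3,3]=s["tcp_pos"]
        W=T@np.array(d["mount"]); d["R"]=W[:3,:3].T; d["t"]=-W[:3,:3].T@W[:3,3]
    d["f"]=240/np.tan(np.radians(d["fovy"])/2); return d
def rays(d,uv):
    uv=np.atleast_2d(np.asarray(uv,float)); f=d["f"]
    K=np.array([[f,0,d["cx"]],[0,f,d["cy"]],[0,0,1]])
    p=cv2.undistortPoints(uv.reshape(-1,1,2),K,np.array([d["k1"],0,0,0.])).reshape(-1,2)
    return np.c_[p,np.ones(len(p))]
def depthpts(d,uv):
    uv=np.atleast_2d(uv).astype(int); z=d["z_map"][uv[:,1],uv[:,0]]
    return (rays(d,uv)*z[:,None]-d["t"])@np.array(d["R"])
def plane(d,uv,h):
    r=rays(d,uv)@np.array(d["R"]); c=-np.array(d["R"]).T@np.array(d["t"])
    return c+r*((h-c[2])/r[:,2])[:,None]
E
python3 - <<'E'
from h import *
for n in("scene","top"):
    d=snap(n);cv2.imwrite(f"pics/{n}1.png",d["color"]);pickle.dump(d,open(n+".pkl","wb"))
    print(n,-np.array(d["R"]).T@d["t"],d["fovy"],d["k1"])
print(manip.sense())
E
```

```text
scene [1.00209518 0.30286846 0.63524536] 52.46259630316176 -0.031424323224200336
top [0.46533776 0.01593754 0.83857308] 56.54492658074172 -0.11120360640736479
{'t': 0.1, 'q': array([ 1.13449770e+00,  5.28363921e-01,  1.43379695e+00, -9.21653395e-06,
        1.18137814e+00, -1.78516426e-01]), 'qd': array([-1.42804766e-04, -4.12273101e-03, -2.20933784e-03,  1.34775221e-03,
       -4.93799085e-04, -7.16517697e-05]), 'tau': array([-5.88876310e-05, -4.43302703e+01, -1.78586286e+01, -2.06942218e-04,
        3.91343943e-03, -1.93155785e-06]), 'tcp_pos': array([0.15909996, 0.60388379, 0.30302978]), 'tool_rot': array([ 1.28532722e-01,  9.91704791e-01, -9.28843797e-04, -2.90410184e-04]), 'force': array([-0.69636653,  0.5730266 , -0.55881521]), 'ft_torque': array([-0.01668777,  0.03356877, -0.01118327]), 'gripper_force': 0.0, 'finger_gap': 0.9975836889097959}
```

View pics/scene1.png

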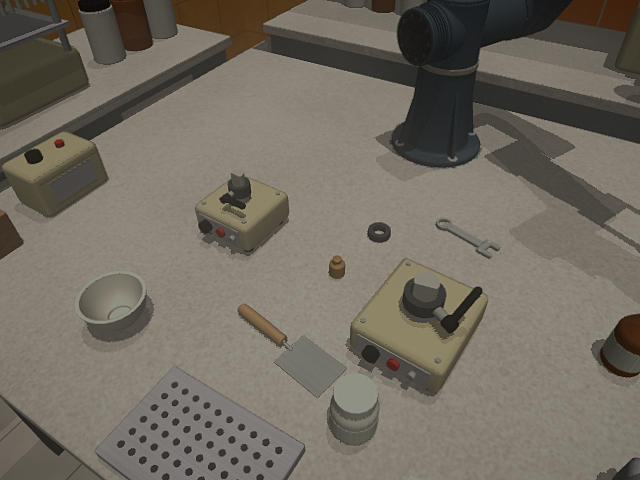

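View pics/top1.png

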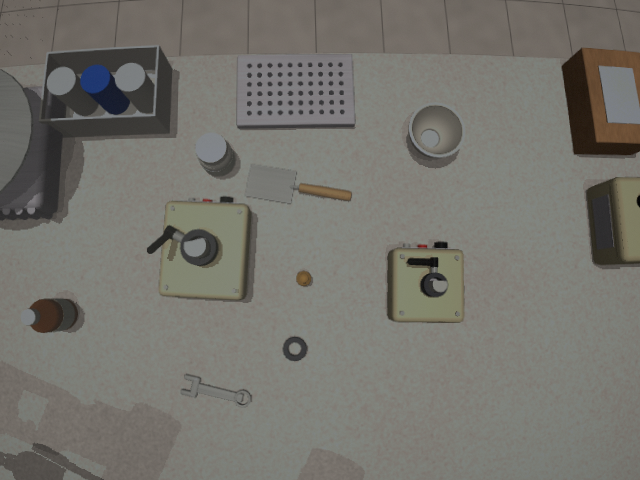

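The scene view shows the large drive at about (420,320), its spindle at (426,285) and its lever from (450,325) up to (480,290). In the top view its spindle is at (197,247), the screw points up-left to (172,233), and the lever tip is at (150,250). The small drive is at (433,285) in the top view.

Run:
```python
from h import *
t=pickle.load(open("top.pkl","rb"));s=pickle.load(open("scene.pkl","rb"))
a=cv2.resize(t["color"][195:305,140:260],None,fx=4,fy=4,interpolation=2)
b=cv2.resize(s["color"][255:395,345:495],None,fx=3.14,fy=3.14,interpolation=2)
c=np.zeros((440,480+471,3),np.uint8);c[:440,:480]=a;c[:,480:]=b[:440]if b.shape[0]>=440 else np.pad(b,((0,440-b.shape[0]),(0,0),(0,0)))
cv2.imwrite("pics/c1.png",cv2.resize(c,(800,int(440*800/951))))
for uv in[(196,245),(205,250),(172,233),(151,249),(230,280),(180,210),(240,210),(165,290),(240,290)]:print("top",uv,depthpts(t,uv).round(4))
for uv in[(425,280),(375,315),(450,325),(478,292),(440,310)]:print("sc",uv,depthpts(s,uv).round(4))
P=depthpts(t,[(u,v) for v in range(200,300) for u in range(150,250)])
k=P[:,2]>.118;Q=P[k&(P[:,2]<.14)];print(len(Q),Q.mean(0),Q.min(0),Q.max(0))
```

```text
top (196, 245) [[0.5432 0.1822 0.1281]]
top (205, 250) [[0.5353 0.1684 0.1242]]
top (172, 233) [[0.5666 0.2284 0.1044]]
top (151, 249) [[0.5363 0.2498 0.1449]]
top (230, 280) [[0.4881 0.1367 0.0697]]
top (180, 210) [[0.6118 0.2248 0.0704]]
top (240, 210) [[0.6096 0.1191 0.0704]]
top (165, 290) [[0.4727 0.2494 0.0695]]
top (240, 290) [[0.4708 0.1197 0.0691]]
sc (425, 280) [[0.5417 0.1821 0.1264]]
sc (375, 315) [[0.59   0.1325 0.0687]]
sc (450, 325) [[0.5787 0.237  0.1027]]
sc (478, 292) [[0.54   0.2545 0.1418]]
sc (440, 310) [[0.5604 0.2157 0.1014]]
451 [0.54184393 0.19722388 0.12780733] [0.52549897 0.16628662 0.11813012] [0.56165645 0.25334643 0.13993258]
```

View pics/c1.png

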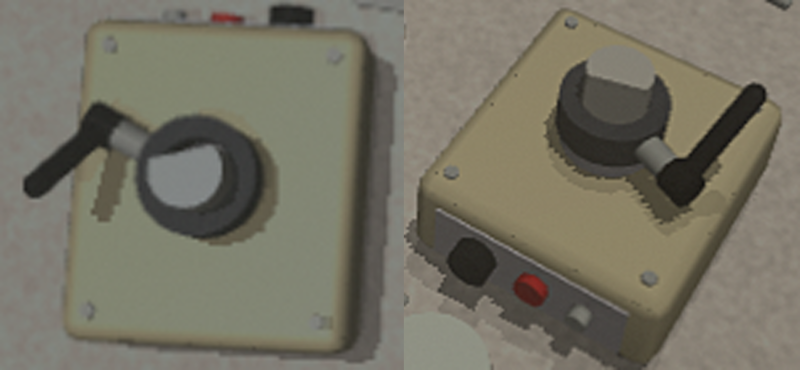

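The crop shows the spindle's flat facing roughly world +x (edge near (150,155)–(215,145)). The screw points up-left at about 57°, with the lever hub at (100,120) and the tip at (30,185).

Run:
```python
from h import *
d=manip.snapshot("wrist");print(np.array(d["mount"]).round(3),d["fovy"])
```

```text
[[-0.    -0.946 -0.323  0.083]
 [ 1.    -0.     0.    -0.001]
 [-0.    -0.323  0.946 -0.07 ]
 [ 0.     0.     0.     1.   ]] 65.74729772751346
```

Request:
step_arm:
  moves: [1,0.31,-0.31,0,0,1,0.62,-0.62,0,0,1,0.93,-0.93,0,0,1,1,-1,0,0]
  grip_force: 60

```text
t: 0.65
tcp_pos: [0.3371, 0.4261, 0.3038]
tool_rot: [0.128, 0.992, -0.0, 0.0]
force: [0.8, 0.2, 0.7]
finger_gap: 0.999
gripper_force: 0.0
```

Request:
step_arm:
  moves: [1,0.3,-0.31,0,0.06,1,0.6,-0.62,0,0.12,1,0.9,-0.93,0,0.18,1,0.9,-1,0,0.24,1,0.9,-1,0,0.3,1,0.9,-1,0,0.36,1,0.9,-1,0,0.4,1,0.9,-1,0,0.4,1,0.9,-1,0,0.4]

```text
t: 1.78
tcp_pos: [0.5159, 0.2276, 0.3038]
tool_rot: [-0.478, 0.878, 0.0, -0.0]
force: [-0.3, 0.5, -0.2]
finger_gap: 1.001
gripper_force: 0.0
```

Run:
```python
from h import *
d=snap("wrist");pickle.dump(d,open("w1.pkl","wb"));cv2.imwrite("pics/w1.png",d["color"])
s=manip.sense();print(s["q"],s["tcp_pos"],s["t"])
```

```text
[ 2.17545853e-01  4.45394448e-01  1.58796808e+00 -4.51375952e-05
  1.10844732e+00 -2.35035680e+00] [0.51590239 0.22770725 0.30383134] 1.825
```

View pics/w1.png

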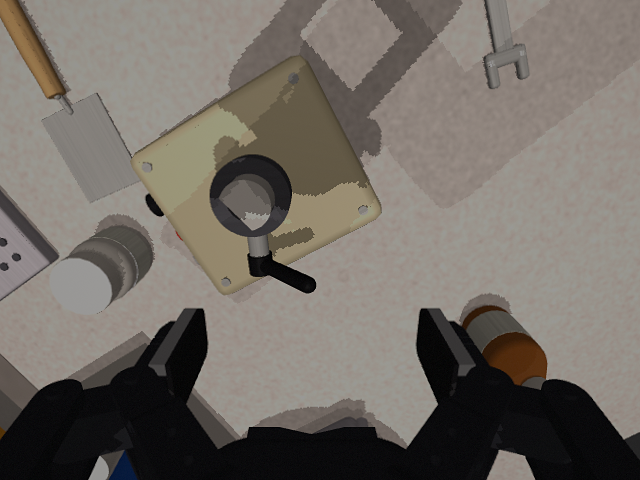

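The wrist view shows the spindle at (250,195) with its cut-off side down-left, the screw pointing straight down to the hub at (260,263), and the lever running to (312,286).

```bash
cat > m.py <<'E'
from h import *
def dface(P):
    # P: xy points of the D top; longest hull edge -> flat
    P=P.astype(np.float32);h=cv2.convexHull((P*1e4).astype(np.int32));a=cv2.approxPolyDP(h,10,True)[:,0]/1e4
    e=np.roll(a,-1,0)-a;i=np.argmax(np.hypot(*e.T));m=a[i]+e[i]/2;n=np.array([e[i,1],-e[i,0]])/np.hypot(*e[i])
    if (m-P.mean(0))@n<0:n=-n
    return m,n,np.hypot(*e[i])
def run(d,c0):
    vv,uu=np.mgrid[0:480,0:640];uv=np.c_[uu.ravel(),vv.ravel()]
    P=depthpts(d,uv);r=np.hypot(*(P[:,:2]-c0).T);ok=d["z_map"].ravel()>0
    T=P[ok&(r<.025)&(P[:,2]>.122)&(P[:,2]<.134)]
    print("top z",np.median(T[:,2]),len(T))
    m,n,L=dface(T[:,:2]);print("flat: angle",np.degrees(np.arctan2(n[1],n[0])),"len",L,"axis est",m-n*.009)
    (x,y),R=cv2.minEnclosingCircle((T[:,:2]*1e3).astype(np.float32));print("top circ",x,y,R)
    C=P[ok&(r<.036)&(P[:,2]>.100)&(P[:,2]<.111)];rr=np.hypot(*(C[:,:2]-c0).T);C=C[rr<.0325]
    (x,y),R=cv2.minEnclosingCircle((C[:,:2]*1e3).astype(np.float32));print("collar z",np.median(C[:,2]),"circ",x,y,R)
    c=np.array([x,y])/1e3
    S=P[ok&(P[:,2]>.092)&(P[:,2]<.109)];q=S[:,:2]-c;r2=np.hypot(*q.T);k=(r2>.034)&(r2<.046);
    if k.sum()>5:
        a=q[k].mean(0);print("rod dir",np.degrees(np.arctan2(a[1],a[0])),k.sum(),"z",S[k,2].max())
    B=P[ok&(P[:,2]>.088)];q=B[:,:2]-c;r2=np.hypot(*q.T);k=(r2>.048)&(r2<.1);B=B[k]
    g=np.array(d["color"]).reshape(-1,3)
    if k.sum()>5:
        i=np.argmax(B[:,2]);print("lever highest",B[i],"n",len(B));print("lever z range",B[:,2].min(),B[:,2].max())
        np.save("lev.npy",B)
E
python3 - <<'E'
from m import *
for n in("w1","top","scene"):
    print(n);run(pickle.load(open(n+".pkl","rb")),np.array([.541,.181]))
E
```

```text
w1
top z 0.12826456806266762 1820
flat: angle 5.086221709634741 len 0.019175505208468415 axis est [0.54348544 0.17825211]
top circ 542.5469360351562 184.1561279296875 18.15492057800293
collar z 0.10629552975398995 circ 542.8685913085938 183.9097442626953 30.340618133544922
rod dir 63.419993172604144 294 z 0.10476631195672673
lever highest [0.49239317 0.2168708  0.3264151 ] n 16882
lever z range 0.0894008507303806 0.32641509683962316
top
top z 0.1277343663821492 341
flat: angle 13.824299504261502 len 0.01966977376585711 axis est [0.5421107  0.19029949]
top circ 543.456298828125 185.11541748046875 18.866069793701172
collar z 0.10558913117228702 circ 543.09130859375 184.62652587890625 30.504980087280273
rod dir 60.208844698342844 63 z 0.10488174096893767
lever highest [0.53603728 0.25334978 0.14851651] n 304
lever z range 0.08871670342621187 0.14851651493317358
scene
top z 0.12681956864146784 380
flat: angle 1.5551595050669889 len 0.02210814329607985 axis est [0.54430332 0.18190575]
top circ 542.4362182617188 185.28497314453125 18.569164276123047
collar z 0.10494816643526843 circ 543.0726928710938 185.1904296875 30.449674606323242
rod dir 57.17365744629489 96 z 0.10321484004775466
lever highest [0.53805851 0.25431965 0.14590223] n 559
lever z range 0.08828099078880174 0.14590223367529223
```

```bash
cat >> m.py <<'E'
def flat(d,c,guess=8):
    vv,uu=np.mgrid[0:480,0:640];uv=np.c_[uu.ravel(),vv.ravel()]
    P=depthpts(d,uv);ok=d["z_map"].ravel()>0
    q=P[:,:2]-c;k=ok&(np.hypot(*q.T)<.022)&(P[:,2]>.1245)&(P[:,2]<.131);q=q[k]
    best=[(np.percentile(q@[np.cos(t),np.sin(t)],99),np.degrees(t)) for t in np.radians(np.arange(-40,60,1))]
    h0,a0=min(best)
    for _ in range(3):
        n=np.array([np.cos(np.radians(a0)),np.sin(np.radians(a0))]);s=np.array([-n[1],n[0]])
        X=q@n;Y=q@s;E=[]
        for b in np.arange(-.013,.0131,.002):
            j=abs(Y-b)<.001
            if j.sum()>2:i=np.argmax(np.where(j,X,-1));E.append((Y[i],X[i]))
        E=np.array(E);f=np.polyfit(*E.T,1);a0-=np.degrees(np.arctan(f[0]))
    print("flat angle",a0,"dist",f[1],"support",h0,"resid",np.std(E[:,1]-np.polyval(f,E[:,0])))
def hub(d,c):
    # dark lever points: plane fit of vertical plane -> screw direction
    vv,uu=np.mgrid[0:480,0:640];uv=np.c_[uu.ravel(),vv.ravel()]
    P=depthpts(d,uv);ok=(d["z_map"].ravel()>0)&(np.array(d["color"]).reshape(-1,3).max(1)<60)
    q=P[:,:2]-c;r=np.hypot(*q.T);k=ok&(r>.049)&(r<.1)&(P[:,2]>.09)&(P[:,2]<.155);q=q[k];z=P[k,2]
    L=q[z>.112] if (z>.112).sum()>40 else q
    v=cv2.fitLine(L.astype(np.float32),cv2.DIST_HUBER,0,1e-4,1e-4).ravel();n=np.array([v[1],-v[0]]);p=v[2:]
    if n@p<0:n=-n
    print("lever-plane normal",np.degrees(np.arctan2(n[1],n[0])),"dist",n@p,"zmax",z.max(),len(L))
E
python3 - <<'E'
from m import *
c=np.array([.543,.1845])
for n in("w1","top","scene"):
    d=pickle.load(open(n+".pkl","rb"));print(n);flat(d,c);hub(d,c)
E
```

```text
w1
flat angle 10.457984937896393 dist 0.008554026395379574 support 0.008353501273501361 resid 0.00025586634399525876
lever-plane normal 61.878124 dist 0.05294288 zmax 0.14800586111453518 791
top
flat angle 9.787607852549453 dist 0.008957552466091125 support 0.0092319169318965 resid 0.0004759538131508954
lever-plane normal 60.659523 dist 0.05410837 zmax 0.14851651493317358 159
scene
flat angle 10.272002295661979 dist 0.009077388580043588 support 0.009758817710715703 resid 0.0006615014797737331
lever-plane normal 57.967888 dist 0.057075582 zmax 0.14590223367529223 282
```

Request:
step_arm:
  moves: [1,0.135,-0.216,0,0.022,1,0.135,-0.216,-0.2,0.022,1,0.135,-0.216,-0.45,0.022,1,0.135,-0.216,-0.7,0.022,1,0.135,-0.216,-0.79,0.022,1,0.135,-0.216,-0.79,0.022]

```text
t: 2.58
tcp_pos: [0.5421, 0.1844, 0.1443]
tool_rot: [-0.509, 0.861, 0.001, -0.002]
force: [0.6, 0.2, -0.1]
finger_gap: 0.999
gripper_force: 0.0
```

Run:
```python
from h import *
d=snap("scene");cv2.imwrite("pics/s2.png",cv2.resize(d["color"][200:400,320:560],None,fx=2.5,fy=2.5))
```

```text
(no output)
```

View pics/s2.png

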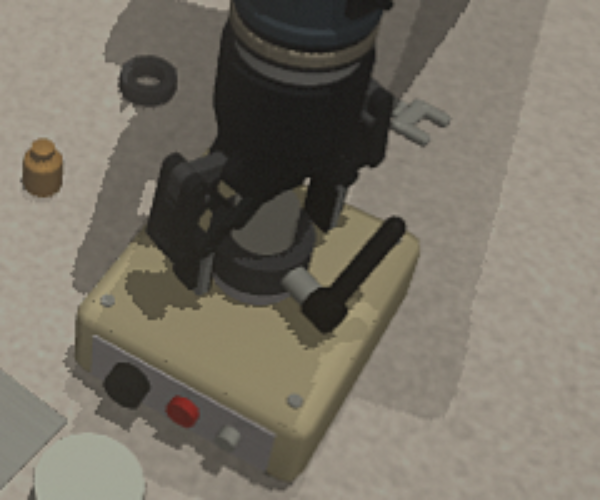

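The gripper straddles the collar (crop ~(265,260)) and is clear of the screw and lever. Next I close it.

Request:
step_arm:
  moves: [0,0,0,0,0,0,0,0,0,0,0,0,0,0,0,0,0,0,0,0]
  grip_force: 60

```text
t: 3.12
tcp_pos: [0.5429, 0.185, 0.1478]
tool_rot: [-0.509, 0.861, 0.0, 0.001]
force: [-2.3, 1.5, 6.2]
finger_gap: 0.687
gripper_force: 64.5
```

Request:
step_arm:
  moves: [0,0,0,0,-0.05,0,0,0,0,-0.1,0,0,0,0,-0.15,0,0,0,0,-0.2,0,0,0,0,-0.25,0,0,0,0,-0.283,0,0,0,0,-0.283,0,0,0,0,-0.283]

```text
t: 4.12
tcp_pos: [0.5428, 0.1851, 0.1478]
tool_rot: [-0.089, 0.996, 0.001, 0.0]
force: [-3.4, 3.3, 6.0]
finger_gap: 0.685
gripper_force: 64.6
```

Run:
```python
from m import *
c=np.array([.543,.1845])
for n in("top","scene"):
    d=snap(n);print(n);hub(d,c);run(d,c)
s=manip.sense();print(np.degrees(Ro.from_quat(s["tool_rot"]).as_matrix()[:2,0].dot([1,1j])),s["ft_torque"],s["q"])
```

```text
top
lever-plane normal -167.83955 dist 0.0135941375 zmax 0.15188863446712078 20
top z nan 0
  return _methods._mean(a, axis=axis, dtype=dtype,
  ret = ret.dtype.type(ret / rcount)
Traceback (most recent call last):
  File "m.py", line 13, in run
    m,n,L=dface(T[:,:2]);print("flat: angle",np.degrees(np.arctan2(n[1],n[0])),"len",L,"axis est",m-n*.009)
          ~~~~~^^^^^^^^^
  File "m.py", line 4, in dface
    P=P.astype(np.float32);h=cv2.convexHull((P*1e4).astype(np.int32));a=cv2.approxPolyDP(h,10,True)[:,0]/1e4
                                                                        ~~~~~~~~~~~~~~~~^^^^^^^^^^^
cv2.error: OpenCV(4.12.0) /io/opencv/modules/imgproc/src/approx.cpp:690: error: (-215:Assertion failed) npoints >= 0 && (depth == CV_32S || depth == CV_32F) in function 'approxPolyDP'
```

Request:
step_arm:
  moves: [1,0,0,0,0,1,0,0,0,0,1,0,0,0,0,1,0,0,0.15,0,1,0,0,0.45,0,1,0,0,0.75,0,1,0.3,0.05,0.75,0,1,0.3,0.05,0.75,0]

```text
t: 5.18
tcp_pos: [0.6071, 0.1944, 0.2973]
tool_rot: [-0.089, 0.996, 0.0, 0.004]
force: [-1.0, -0.6, -1.0]
finger_gap: 1.003
gripper_force: 0.0
```

Run:
```python
from m import *
c=np.array([.543,.1845])
for n in("wrist","top","scene"):
    d=snap(n);pickle.dump(d,open(n[0]+"3.pkl","wb"));cv2.imwrite(f"pics/{n}3.png",d["color"]);print(n)
    for f in(flat,hub,run):
        try:f(d,c)
        except Exception as e:print("fail",str(e)[:50])
```

```text
wrist
flat angle 9.966785887337473 dist 0.008133183162339394 support 0.008076699374247013 resid 4.564481745894461e-05
lever-plane normal 10.047472 dist 0.05355972 zmax 0.1477759658335096 1026
top z 0.1282380297089336 2134
flat: angle 10.585624922100916 len 0.03102805182411553 axis est [0.54210317 0.18409666]
top circ 542.5870971679688 184.32167053222656 18.07334327697754
collar z 0.10630794258952644 circ 544.244140625 184.44512939453125 31.30182647705078
rod dir 10.448878592505118 341 z 0.1046947382807841
lever highest [0.59091789 0.17320648 0.31842442] n 53545
lever z range 0.09607334384942422 0.3184244241012251
top
flat angle 10.055733560277462 dist 0.008994493934091756 support 0.009285628310225138 resid 0.00047635626416060186
lever-plane normal 11.34262 dist 0.055717178 zmax 0.14708330322414156 156
top z 0.1275039526658494 341
flat: angle 8.823861943040418 len 0.028031767693101336 axis est [0.54335652 0.18356942]
top circ 542.5751953125 184.97637939453125 18.615646362304688
collar z 0.10566265949441753 circ 544.187255859375 184.6315155029297 31.207509994506836
rod dir 9.10607140269478 70 z 0.10460642463131893
lever highest [0.45135651 0.14853929 0.64888302] n 29836
lever z range 0.0915741614332943 0.6488830202173914
scene
flat angle 8.30333908111779 dist 0.009451109303567361 support 0.009645304105674078 resid 0.00045741507715332526
lever-plane normal 9.553902 dist 0.059405636 zmax 0.14691026699768525 267
top z 0.12679893991586633 380
flat: angle 13.982088683001027 len 0.02566028059082753 axis est [0.54356666 0.18687543]
top circ 542.4276733398438 185.06521606445312 18.29593849182129
collar z 0.10482155171252025 circ 544.2743530273438 185.4736785888672 30.936613082885742
rod dir 10.40110181907745 68 z 0.10335610520485176
lever highest [0.63382699 0.22980553 0.5266437 ] n 22609
lever z range 0.08835267558137318 0.5266436994341642
```

View pics/wrist3.png

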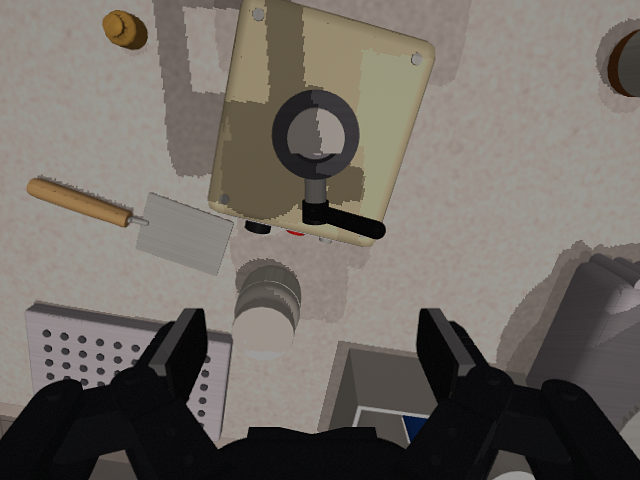

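The wrist view shows the flat edge (about row 155) square to the screw, which points straight down to the hub at (316,212). Measured, both lie at about 10°. Next I shut the fingers above the lever.

Request:
step_arm:
  moves: [0,-0.06,0.195,0,0,0,-0.06,0.195,0,0,0,-0.06,0.195,0,0,0,-0.06,0.195,0,0,0,-0.06,0.195,-0.15,0,0,-0.06,0.195,-0.25,0,0,-0.06,0.195,-0.25,0,0,-0.06,0.195,-0.25,0]

```text
t: 6.32
tcp_pos: [0.5917, 0.233, 0.2466]
tool_rot: [-0.089, 0.996, 0.0, 0.001]
force: [-0.2, -0.7, 0.3]
finger_gap: 0.001
gripper_force: 0.0
```

Run:
```python
from h import *
a=snap("wrist")["color"];b=snap("scene")["color"]
cv2.imwrite("pics/p4.png",np.hstack([cv2.resize(a,(400,300)),cv2.resize(b[220:400,330:570],(400,300))]))
```

```text
(no output)
```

View pics/p4.png

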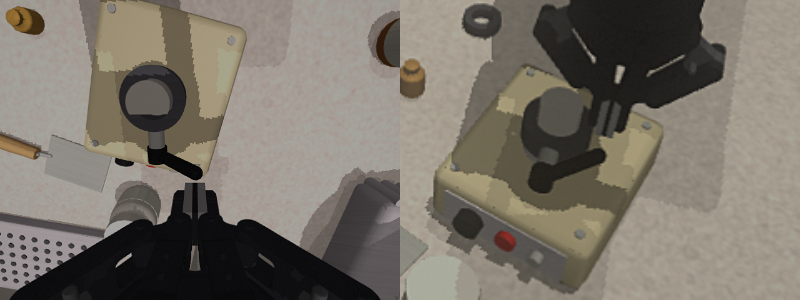

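The shut fingertips are above the outer half of the lever (left picture (195,185), right (608,125)). Next I press down.

Request:
step_arm:
  moves: [0,0,0,-0.06,0,0,0,0,-0.12,0,0,0,0,-0.16,0,0,0,0,-0.2,0,0,0,0,-0.24,0,0,0,0,-0.28,0,0,0,0,-0.31,0,0,0,0,-0.34,0,0,0,0,-0.355,0,0,0,0,-0.355,0]

```text
t: 7.68
tcp_pos: [0.5907, 0.2331, 0.1743]
tool_rot: [-0.089, 0.996, -0.0, -0.001]
force: [-0.4, 0.4, -0.5]
finger_gap: 0.001
gripper_force: 0.0
```

Request:
step_arm:
  moves: [0,0,0,-0.005,0,0,0,0,-0.01,0,0,0,0,-0.015,0,0,0,0,-0.015,0]

```text
t: 8.18
tcp_pos: [0.5908, 0.2331, 0.1731]
tool_rot: [-0.089, 0.996, -0.0, -0.0]
force: [-1.8, -0.9, 6.6]
finger_gap: -0.0
gripper_force: 3.8
```

Request:
step_arm:
  moves: [0,0,0,-0.01,0,0,0,0,-0.015,0,0,0,0,-0.015,0]

```text
t: 8.55
tcp_pos: [0.5911, 0.2331, 0.1723]
tool_rot: [-0.09, 0.996, -0.0, 0.001]
force: [-5.5, -1.0, 18.8]
finger_gap: 0.002
gripper_force: 9.0
```

The lever is firm against its stop. I lift off and check.

Request:
step_arm:
  moves: [0,0,0,0.1,0,0,0,0,0.3,0,0,0,0,0.6,0,0,0.05,0,0.65,0,0,0.05,0,0.65,0,0,0.05,0,0.65,0]

```text
t: 9.3
tcp_pos: [0.5999, 0.233, 0.2965]
tool_rot: [-0.089, 0.996, -0.0, -0.002]
force: [-0.6, -0.2, -0.8]
finger_gap: -0.005
gripper_force: 0.0
```

Run:
```python
from m import *
c=np.array([.543,.1845])
im=[]
for n in("wrist","top","scene"):
    d=snap(n);im.append(d["color"]);print(n)
    for f in(flat,hub):
        try:f(d,c)
        except Exception as e:print("fail",str(e)[:50])
    vv,uu=np.mgrid[0:480,0:640];P=depthpts(d,np.c_[uu.ravel(),vv.ravel()]);q=P-[.598,.194,.095]
    s=q[:,:2]@[-.174,.985];r=q[:,:2]@[.985,.174];k=(abs(r)<.009)&(s>.012)&(s<.064)&(P[:,2]>.085)&(P[:,2]<.16)
    if k.sum()>5:
        for a,b in((.015,.03),(.03,.045),(.045,.062)):
            j=k&(s>a)&(s<b);print(a,np.percentile(P[j,2],90),j.sum())
cv2.imwrite("pics/p5.png",np.hstack([cv2.resize(im[0],(400,300)),cv2.resize(im[2][220:400,330:570],(400,300))]))
```

```text
wrist
flat angle 9.989730030982793 dist 0.008276435873382467 support 0.008242007582828947 resid 4.5817556559241265e-05
lever-plane normal 5.891507 dist 0.0554151 zmax 0.10681416927528005 1621
0.015 0.10160419638756157 315
0.03 0.10157906731524725 311
0.045 0.10147598574696114 269
top
flat angle 11.568344436176154 dist 0.008916423842847021 support 0.009374423949606884 resid 0.0007505525941928761
lever-plane normal 4.7751393 dist 0.055411495 zmax 0.10718106272260808 291
0.015 0.10068616901339869 55
0.03 0.1010933577970342 53
0.045 0.10155527524853546 45
scene
flat angle 10.298427115373261 dist 0.009347923500024715 support 0.009801284384855963 resid 0.0006311139715606321
lever-plane normal 6.5774417 dist 0.06058458 zmax 0.10613211789775887 580
0.015 0.09997357901407933 96
0.03 0.10073373745935939 74
0.045 0.1003385015475165 46
```

View pics/p5.png

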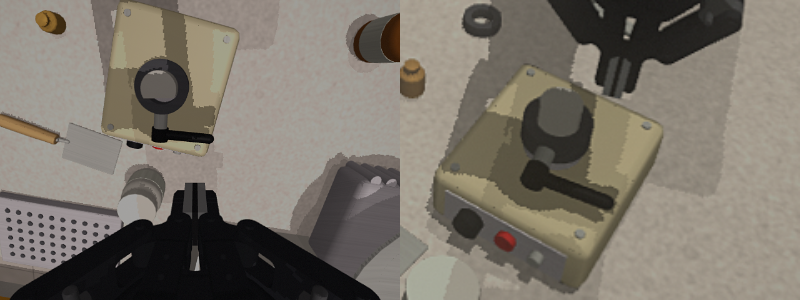

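The lever now lies level. I check that the collar didn't turn, using only the bar's points and the rod.

Run:
```python
from m import *
c=np.array([.543,.1845])
for n in("wrist","top","scene"):
    d=snap(n);vv,uu=np.mgrid[0:480,0:640];P=depthpts(d,np.c_[uu.ravel(),vv.ravel()])
    dark=np.array(d["color"]).reshape(-1,3).max(1)<70
    q=P[:,:2]-[.598,.194];s=q@[-.174,.985];r=q@[.985,.174]
    k=(abs(r)<.014)&(s>.014)&(s<.062)&(P[:,2]>.094)&(P[:,2]<.11)
    S=[];M=[]
    for b in np.arange(.016,.06,.004):
        j=k&(abs(s-b)<.002)
        if j.sum()>2:S.append(b);M.append((r[j].min()+r[j].max())/2)
    a=np.polyfit(S,M,1);print(n,"bar ->screw angle",10-np.degrees(np.arctan(a[0])))
    p=P[:,:2]-c;x=p@[.985,.174];y=p@[-.174,.985];k=(x>.033)&(x<.046)&(abs(y)<.012)&(P[:,2]>.096)&(P[:,2]<.108)
    print("rod",10+np.degrees(np.arctan2((y[k].min()+y[k].max())/2,.04)),k.sum())
```

```text
wrist bar ->screw angle 4.90110217348532
rod 4.729817715634875 377
top bar ->screw angle 4.127986004570383
rod 4.42894862885407 68
scene bar ->screw angle 3.7577019952896995
rod 5.627360889785427 78
```

The collar was dragged by about 5°, to about 4.8° against the flat's 10°. I will mend this in the right order: grip the bar, swing it up to loosen, realign, and swing it down while guided. First I check clearance on the +y side and turn the tool.

Request:
step_arm:
  moves: [0.4,0,0,0,-0.055,0.4,0,0,0,-0.11,0.4,-0.01,0.03,0,-0.165,0.4,-0.02,0.03,0,-0.22,0.4,-0.025,0.03,0,-0.275,0.4,-0.025,0.03,0,-0.33,0.4,-0.025,0.03,0,-0.385,0.4,-0.025,0.03,0,-0.44,0.4,-0.025,0.03,0,-0.495,0.4,-0.025,0.03,0,-0.531,0.4,-0.025,0.03,0,-0.531]

```text
t: 10.98
tcp_pos: [0.596, 0.2394, 0.2987]
tool_rot: [0.677, 0.736, -0.0, -0.0]
force: [0.4, -0.4, 0.1]
finger_gap: 0.401
gripper_force: 0.0
```

```bash
cat >> m.py <<'E'
def bar(d):
    vv,uu=np.mgrid[0:480,0:640];P=depthpts(d,np.c_[uu.ravel(),vv.ravel()])
    q=P[:,:2]-[.598,.194];s=q@[-.174,.985];r=q@[.985,.174]
    k=(abs(r)<.014)&(s>.014)&(s<.062)&(P[:,2]>.094)&(P[:,2]<.11)
    S=[];M=[]
    for b in np.arange(.016,.06,.004):
        j=k&(abs(s-b)<.002)
        if j.sum()>2:S.append(b);M.append((r[j].min()+r[j].max())/2)
    a=np.polyfit(S,M,1);print("bar ->screw angle",10-np.degrees(np.arctan(a[0])))
    g=np.array([.598,.194])+.045*np.array([-.174,.985])+np.polyval(a,.045)*np.array([.985,.174]);print("bar centre at s=45:",g)
    p=P[:,:2]-[.543,.1845];x=p@[.985,.174];y=p@[-.174,.985];k=(x>.033)&(x<.046)&(abs(y)<.012)&(P[:,2]>.096)&(P[:,2]<.108)
    if k.sum()>9:print("rod",10+np.degrees(np.arctan2((y[k].min()+y[k].max())/2,.04)),k.sum())
E
python3 - <<'E'
from m import *
for n in("wrist","top","scene"):
    d=snap(n);print(n)
    try:bar(d)
    except Exception as e:print("fail",e)
t=pickle.load(open("top.pkl","rb"));vv,uu=np.mgrid[0:480,0:640];P=depthpts(t,np.c_[uu.ravel(),vv.ravel()])
for y in np.arange(.26,.5,.03):
    k=(abs(P[:,1]-y)<.015)&(P[:,0]>.52)&(P[:,0]<.68);print(round(y,2),P[k,2].max() if k.any() else None)
s=manip.sense();R=Ro.from_quat(s["tool_rot"]).as_matrix();print(s["tcp_pos"],np.degrees(np.arctan2(R[1,:2],R[0,:2])),s["q"],s["t"])
E
```

```text
wrist
bar ->screw angle 3.9420248163905107
bar centre at s=45: [0.59465819 0.23911784]
rod 5.86916159213249 301
top
bar ->screw angle 4.358526030671909
bar centre at s=45: [0.59461715 0.23911059]
rod 4.613668031657103 72
scene
bar ->screw angle 3.3677647998056397
bar centre at s=45: [0.5964152  0.23942821]
rod 6.174477181152216 82
0.26 0.14851651493317358
0.29 0.004074106518544376
0.32 0.0048204386739518715
0.35 0.004430855829793614
0.38 0.0042565229375492635
0.41 0.004157590875334536
0.44 0.004717171598714992
0.47 0.14668532246236052
[0.5960306  0.23935917 0.29875735] [94.7512105   4.75120984] [ 2.08188471e-01  5.56736051e-01  1.39186974e+00 -7.67476359e-06
  1.19326433e+00  1.25267040e-01] 11.125
```

Request:
step_arm:
  moves: [0.4,-0.005,0,-0.2,0,0.4,-0.005,0,-0.45,0,0.4,-0.005,0,-0.65,0,0.4,-0.005,0,-0.73,0,0.4,-0.005,0,-0.73,0,0,-0.005,0,-0.73,0,0,-0.005,0,-0.73,0,0,-0.005,0,-0.73,0]
  grip_force: 30

```text
t: 12.12
tcp_pos: [0.5954, 0.2394, 0.1547]
tool_rot: [0.678, 0.735, 0.001, 0.001]
force: [-1.5, -1.4, 5.8]
finger_gap: 0.127
gripper_force: 29.5
```

Request:
step_arm:
  moves: [0,0,-0.001,0.024,0,0,0,-0.005,0.048,0,0,0.001,-0.01,0.072,0,0,0.0015,-0.018,0.094,0,0,0.0025,-0.029,0.116,0,0,0.0035,-0.04,0.136,0,0,0.0045,-0.053,0.154,0,0,0.0055,-0.067,0.17,0,0,0.0055,-0.067,0.17,0]

```text
t: 13.25
tcp_pos: [0.596, 0.2256, 0.1873]
tool_rot: [0.678, 0.735, -0.0, -0.0]
force: [0.2, -0.6, -6.1]
finger_gap: 0.121
gripper_force: 29.5
```

Run:
```python
from h import *
d=snap("scene");cv2.imwrite("pics/s6.png",cv2.resize(d["color"][200:400,320:560],None,fx=2.5,fy=2.5))
```

```text
(no output)
```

View pics/s6.png

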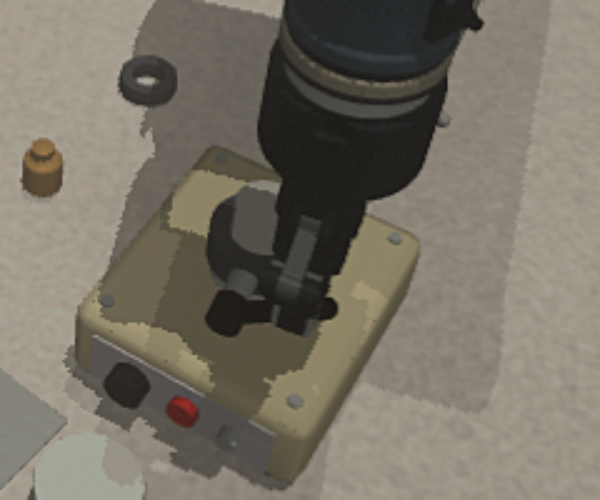

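The lever has risen only partly (hub (230,312), tip (330,305)) because the bar slid toward the fingertips. I regrip lower and harder, then lift further.

Request:
step_arm:
  moves: [0.25,0,0,0,0,0.25,0,0,0,0,0.25,0,0,-0.05,0,0.25,0,0,-0.09,0,0.25,0,0,-0.09,0,0,0,0,-0.09,0,0,0,0,-0.09,0,0,0,0,-0.09,0]
  grip_force: 80

```text
t: 14.3
tcp_pos: [0.596, 0.2259, 0.1686]
tool_rot: [0.678, 0.735, -0.0, -0.0]
force: [-0.1, -0.6, -3.1]
finger_gap: 0.118
gripper_force: 77.8
```

Request:
step_arm:
  moves: [0,0,-0.004,0.008,0,0,0.001,-0.01,0.018,0,0,0.002,-0.018,0.028,0,0,0.0025,-0.027,0.038,0,0,0.003,-0.036,0.048,0,0,0.0035,-0.04,0.054,0,0,0.0035,-0.04,0.054,0]

```text
t: 15.18
tcp_pos: [0.5965, 0.2166, 0.1783]
tool_rot: [0.677, 0.736, -0.002, 0.0]
force: [5.0, -2.2, -20.2]
finger_gap: 0.113
gripper_force: 78.0
```

Run:
```python
from h import *
d=snap("scene");cv2.imwrite("pics/s7.png",cv2.resize(d["color"][200:400,320:560],None,fx=2.5,fy=2.5))
```

```text
(no output)
```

View pics/s7.png

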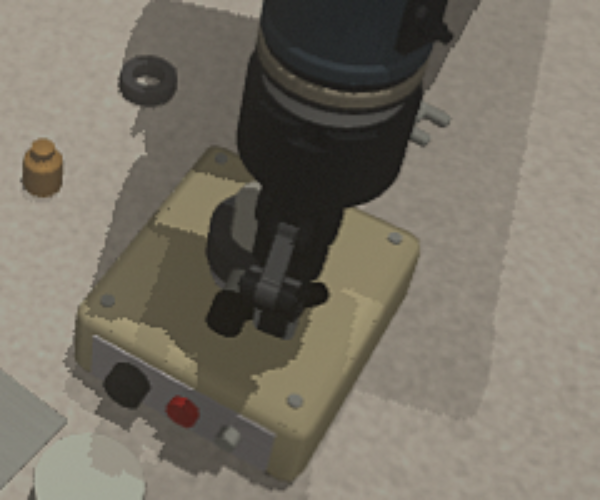

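The lever has risen further (hub (228,312), tip (318,293)). That was my tenth picture, so I continue with numbers only.

Run:
```python
from h import *
d=snap("scene")
print(depthpts(d,[(447,317),(445,317),(444,318),(448,316),(442,318),(412,325),(410,324)]).round(4))
A=np.radians(5);h=np.array([.543,.1845])+.056*np.array([np.cos(A),np.sin(A)])
f=d["f"];K=np.array([[f,0,d["cx"]],[0,f,d["cy"]],[0,0,1]])
rv=cv2.Rodrigues(np.array(d["R"]))[0]
for a in(0,15,25,30,35,40,45,50):
    s=.062*np.cos(np.radians(a));P=np.r_[h+s*np.array([-np.sin(A),np.cos(A)]),.095+.062*np.sin(np.radians(a))]
    u=cv2.projectPoints(P.reshape(1,3),rv,np.array(d["t"]),K,np.array([d["k1"],0,0,0.]))[0].ravel();print(a,u.round(1),(u-[320,200])*2.5)
```

```text
[[0.5977 0.2337 0.1391]
 [0.5994 0.2316 0.1397]
 [0.5996 0.2307 0.1372]
 [0.597  0.2345 0.1408]
 [0.6105 0.2303 0.1492]
 [0.6047 0.1931 0.1029]
 [0.6071 0.1909 0.1063]]
0 [455.2 340.7] [338.07427167 351.66660252]
15 [455.8 332.9] [339.48808894 332.23052522]
25 [454.4 327.2] [335.91636791 317.98942854]
30 [453.1 324.3] [332.77169543 310.65812757]
35 [451.5 321.3] [328.74082696 303.2714629 ]
40 [449.5 318.4] [323.85068686 295.89599752]
45 [447.3 315.4] [318.13795317 288.59946652]
50 [444.7 312.6] [311.64885257 281.44986725]
```

Request:
step_arm:
  moves: [0,-0.005,0.008,-0.005,0.01,0,-0.011,0.016,-0.005,0.02,0,-0.016,0.0235,-0.005,0.029,0,-0.016,0.0235,-0.005,0.029,0,-0.016,0.0235,-0.005,0.029]

```text
t: 15.9
tcp_pos: [0.5936, 0.2211, 0.1782]
tool_rot: [0.643, 0.766, -0.001, 0.001]
force: [3.8, -3.8, -16.6]
finger_gap: 0.113
gripper_force: 78.5
```

Run:
```python
from m import *
for n in("scene","wrist","top"):
    d=snap(n);vv,uu=np.mgrid[0:480,0:640];P=depthpts(d,np.c_[uu.ravel(),vv.ravel()])
    p=P[:,:2]-[.543,.1845];x=p@[.985,.174];y=p@[-.174,.985];k=(x>.032)&(x<.046)&(abs(y)<.014)&(P[:,2]>.094)&(P[:,2]<.107)
    col=np.array(d["color"]).reshape(-1,3).max(1)
    if k.sum()>9:print(n,"rod",10+np.degrees(np.arctan2((y[k].min()+y[k].max())/2,.04)),(y[k].min(),y[k].max()),k.sum(),10+np.degrees(np.median(np.arctan2(y,x)[k])))
s=manip.sense();R=Ro.from_quat(s["tool_rot"]).as_matrix();print(s["tcp_pos"],np.degrees(np.arctan2(R[1,1],R[0,1])),s["force"],s["ft_torque"])
```

```text
scene rod 10.855467919563562 (np.float64(-0.007325331414377124), np.float64(0.008519878728540126)) 90 10.948324835950885
top rod 10.053844112579169 (np.float64(-0.0082089326671105), np.float64(0.008284113253027924)) 81 8.145982158926522
[0.59365593 0.22110005 0.17821705] 9.958155707329025 [  3.25519225  -3.82999573 -15.30582294] [-0.30604413 -0.3843019   0.35283681]
```

The rod is back at about 10°, matching the flat, with the lever loose. Next I swing it down along the arc while gripped.

Request:
step_arm:
  moves: [0,-0.002,0.011,-0.0125,0,0,-0.0035,0.02,-0.026,0,0,-0.005,0.029,-0.041,0,0,-0.0065,0.036,-0.0575,0,0,-0.0075,0.042,-0.075,0,0,-0.008,0.046,-0.0915,0,0,-0.0085,0.048,-0.11,0,0,-0.0085,0.049,-0.127,0,0,-0.0085,0.049,-0.135,0,0,-0.0085,0.049,-0.14,0,0,-0.0085,0.049,-0.14,0]

```text
t: 17.42
tcp_pos: [0.5935, 0.2358, 0.1579]
tool_rot: [0.645, 0.764, 0.005, 0.001]
force: [-0.9, 7.9, 12.4]
finger_gap: 0.114
gripper_force: 96.8
```

Request:
step_arm:
  moves: [0.3,0,0,0,0,0.3,0,0,0,0,0.4,0,0,0,0,0.4,0,0,0.2,0,0.4,0,0,0.5,0,0.4,0,0,0.7,0,0.4,0,0,0.7,0,0.4,0,0,0.7,0]

```text
t: 18.42
tcp_pos: [0.5913, 0.232, 0.2897]
tool_rot: [0.644, 0.765, -0.001, -0.001]
force: [0.3, -0.4, 0.0]
finger_gap: 0.401
gripper_force: 0.0
```

```bash
cat > chk.py <<'E'
from m import *
for n in("wrist","top","scene"):
    d=snap(n);print(n)
    try:bar(d)
    except Exception as e:print("fail",e)
    vv,uu=np.mgrid[0:480,0:640];P=depthpts(d,np.c_[uu.ravel(),vv.ravel()]);q=P-[.598,.194,.095]
    s=q[:,:2]@[-.174,.985];r=q[:,:2]@[.985,.174];k=(abs(r)<.007)&(s>.012)&(s<.064)&(P[:,2]>.085)&(P[:,2]<.16)
    for a,b in((.015,.03),(.03,.045),(.045,.062)):
        j=k&(s>a)&(s<b)
        if j.sum()>3:print("  z",a,np.percentile(P[j,2],90),j.sum())
s=manip.sense();R=Ro.from_quat(s["tool_rot"]).as_matrix();print(s["t"],s["tcp_pos"],np.degrees(np.arctan2(R[1,1],R[0,1])))
E
python3 chk.py
```

```text
wrist
bar ->screw angle 5.009631881283069
bar centre at s=45: [0.59393953 0.23899089]
rod 6.142293533422222 320
  z 0.015 0.11875664936906435 244
  z 0.03 0.12692426950487107 251
  z 0.045 0.12903335185706208 199
top
bar ->screw angle 7.065268714918444
bar centre at s=45: [0.59325029 0.23886913]
rod 5.40305839684532 67
  z 0.015 0.11794085325911619 63
  z 0.03 0.12512558123150597 65
  z 0.045 0.12906478288351303 34
scene
bar ->screw angle -14.130333009936063
bar centre at s=45: [0.60544105 0.24102263]
rod 6.871989310869241 80
  z 0.015 0.11651944318979875 68
  z 0.03 0.12484249642803744 52
  z 0.045 0.12775631150415306 23
18.575 [0.59112189 0.23210682 0.28859469] 9.873884227561433m.py:57: RankWarning: Polyfit may be poorly conditioned
  a=np.polyfit(S,M,1);print("bar ->screw angle",10-np.degrees(np.arctan(a[0])))
```

Moving the lever down dragged the collar back to about 6°, and the lever is only about half down. The cause is that the bar slides outward under the tool, so friction pulls the collar clockwise. I'll realign by gripping the collar, then press with the fingertip travelling outward along with the bar.

Request:
step_arm:
  moves: [1,-0.05,-0.05,0,0.055,1,-0.1,-0.1,0,0.11,1,-0.15,-0.15,0,0.165,1,-0.2,-0.2,0,0.22,1,-0.24,-0.237,0,0.275,1,-0.24,-0.237,0,0.33,1,-0.24,-0.237,0,0.385,1,-0.24,-0.237,0,0.44,1,-0.24,-0.237,0,0.478,1,-0.24,-0.237,0,0.478]
  grip_force: 60

```text
t: 19.82
tcp_pos: [0.5435, 0.185, 0.2894]
tool_rot: [-0.051, 0.999, -0.0, -0.001]
force: [-0.0, -0.3, 0.0]
finger_gap: 0.996
gripper_force: 0.0
```

Request:
step_arm:
  moves: [1,0,0,-0.25,0,1,0,0,-0.5,0,1,0,0,-0.65,0,1,0,0,-0.705,0,1,0,0,-0.705,0,0,0,0,-0.705,0,0,0,0,-0.705,0,0,0,0,-0.705,0]

```text
t: 20.82
tcp_pos: [0.5448, 0.1854, 0.1517]
tool_rot: [-0.052, 0.999, 0.0, 0.002]
force: [-0.1, 0.8, 6.1]
finger_gap: 0.681
gripper_force: 64.2
```

Request:
step_arm:
  moves: [0,0,0,0,0.012,0,0,0,0,0.0233,0,0,0,0,0.0233,0,0,0,0,0.0233,1,0,0,0,0.0233,1,0,0,0,0.0233,1,0,0,0,0.0233,1,0,0,0.15,0.0233,1,0,0,0.45,0.0233,1,0.15,0.03,0.74,0.0233,0,0.3,0.05,0.74,0.0233,0,0.3,0.05,0.74,0.0233]

```text
t: 22.32
tcp_pos: [0.606, 0.195, 0.2987]
tool_rot: [-0.088, 0.996, 0.0, 0.002]
force: [-0.4, -0.6, -2.0]
finger_gap: 0.601
gripper_force: 0.0
```

```bash
cat > chk2.py <<'E'
from m import *
c=np.array([.543,.1845])
for n in("wrist","top","scene"):
    d=snap(n);print(n)
    try:flat(d,c);hub(d,c)
    except Exception as e:print("fail",str(e)[:60])
    vv,uu=np.mgrid[0:480,0:640];P=depthpts(d,np.c_[uu.ravel(),vv.ravel()])
    p=P[:,:2]-c;x=p@[.985,.174];y=p@[-.174,.985];k=(x>.033)&(x<.046)&(abs(y)<.013)&(P[:,2]>.096)&(P[:,2]<.108)
    print("rod",10+np.degrees(np.arctan2((y[k].min()+y[k].max())/2,.04)),10+np.degrees(np.arctan2(y[k].mean(),x[k].mean())),k.sum())
    q=P-[.598,.194,.095];s=q[:,:2]@[-.174,.985];r=q[:,:2]@[.985,.174]
    k=(abs(r)<.008)&(s>.012)&(s<.066)&(P[:,2]>.085)&(P[:,2]<.16)
    for a in(.02,.03,.04,.05):
        j=k&(abs(s-a)<.003)
        if j.sum()>3:print("  z",a,np.percentile(P[j,2],90).round(4),j.sum())
s=manip.sense();print(s["t"],s["tcp_pos"])
E
python3 chk2.py
```

```text
wrist
flat angle 10.084731621980765 dist 0.00808503158730821 support 0.008051183659521658 resid 2.9152578563559188e-05
lever-plane normal 11.367515 dist 0.05537224 zmax 0.13019161081962846 878
rod 9.415437935537145 9.280310033222394 369
  z 0.02 0.1136 147
  z 0.03 0.119 150
  z 0.04 0.1242 162
  z 0.05 0.1288 169
top
flat angle 10.434109207964525 dist 0.008959866050800245 support 0.009275170640138717 resid 0.00041833105707966654
lever-plane normal 9.433289 dist 0.055110827 zmax 0.13024358579867168 137
rod 10.20044869830754 9.19116151334172 71
  z 0.02 0.1137 24
  z 0.03 0.1185 26
  z 0.04 0.1232 28
  z 0.05 0.1284 26
scene
flat angle 9.88024543612092 dist 0.009715217400740678 support 0.010053087032381638 resid 0.0005094948716637838
lever-plane normal 3.9102535 dist 0.05480633 zmax 0.13022794571960822 225
rod 11.156946978860432 11.270877845368734 83
  z 0.02 0.1117 44
  z 0.03 0.1164 49
  z 0.04 0.1216 44
  z 0.05 0.1271 45
22.475 [0.60243288 0.19484943 0.29634665]
```

Collar at about 10°, matching the flat, with the lever 27° up. Next I move the shut fingers above the bar, then press while following the bar outward.

Request:
step_arm:
  moves: [0,-0.0475,0.1435,0,0,0,-0.0475,0.1435,0,0,0,-0.0475,0.1435,0,0,0,-0.0475,0.1435,-0.2,0,0,-0.0475,0.1435,-0.4,0,0,-0.0475,0.1435,-0.456,0,0,-0.0475,0.1435,-0.456,0,0,-0.0475,0.1435,-0.456,0]

```text
t: 23.48
tcp_pos: [0.5956, 0.2238, 0.2082]
tool_rot: [-0.088, 0.996, 0.0, 0.002]
force: [1.0, 0.5, -0.1]
finger_gap: -0.002
gripper_force: 0.0
```

Request:
step_arm:
  moves: [0,0,0,0,0,0,0,0.0025,-0.0525,0,0,-0.0015,0.0095,-0.064,0,0,-0.003,0.016,-0.076,0,0,-0.004,0.022,-0.0885,0,0,-0.005,0.0275,-0.1015,0,0,-0.0055,0.0315,-0.115,0,0,-0.006,0.0355,-0.128,0,0,-0.0065,0.038,-0.14,0,0,-0.007,0.04,-0.155,0,0,-0.007,0.04,-0.16,0,0,-0.007,0.04,-0.16,0]

```text
t: 24.98
tcp_pos: [0.5933, 0.2318, 0.1744]
tool_rot: [-0.088, 0.996, -0.0, 0.0]
force: [-0.5, 0.8, 1.5]
finger_gap: -0.003
gripper_force: 0.6
```

```bash
python3 chk2.py
```

```text
wrist
flat angle 10.056395918849924 dist 0.008691347772100268 support 0.008356674769536951 resid 0.00012207712605756448
lever-plane normal 15.577403 dist 0.05091112 zmax 0.15499716793099555 6147
rod 9.308340078476808 10.928208511498285 1029
  z 0.02 0.1556 777
  z 0.03 0.1308 437
  z 0.04 0.1508 532
  z 0.05 0.1319 623
top
flat angle 10.483402453847866 dist 0.00902855032059841 support 0.009288447551240451 resid 0.0004131374102423226
lever-plane normal 18.2254 dist 0.052638963 zmax 0.1546077762618189 70
rod 9.972648383405348 8.575687099596614 72
  z 0.02 0.1564 28
  z 0.03 0.1211 16
  z 0.05 0.1005 4
scene
fail index -1 is out of bounds for axis 0 with size 0
rod 10.413812704042854 10.61019311289062 79
  z 0.02 0.1559 67
  z 0.03 0.1193 32
  z 0.04 0.1493 48
  z 0.05 0.1009 32
25.125 [0.59335555 0.23158423 0.17443086]
```

Collar held at about 10°. A final gentle vertical press.

Request:
step_arm:
  moves: [0,0,0,-0.004,0,0,0,0,-0.008,0,0,0,0,-0.011,0,0,0,0,-0.011,0]

```text
t: 25.62
tcp_pos: [0.5934, 0.2317, 0.1733]
tool_rot: [-0.088, 0.996, -0.0, 0.001]
force: [-1.1, 0.5, 6.8]
finger_gap: -0.002
gripper_force: 3.3
```

Request:
step_arm:
  moves: [0,0,0,-0.003,0,0,0,0,-0.003,0]

```text
t: 25.88
tcp_pos: [0.5934, 0.2317, 0.1731]
tool_rot: [-0.088, 0.996, -0.0, 0.001]
force: [-2.0, -0.1, 8.4]
finger_gap: 0.004
gripper_force: 4.4
```

Request:
step_arm:
  moves: [0,0,0,0.05,0,0,0,0,0.25,0,0,0.05,-0.19,0.6,0,0,0.05,-0.19,0.6,0,0,0.05,-0.19,0.6,0]

```text
t: 26.5
tcp_pos: [0.6036, 0.1931, 0.2927]
tool_rot: [-0.088, 0.996, 0.0, 0.001]
force: [0.6, 0.4, 0.1]
finger_gap: -0.0
gripper_force: 0.0
```

```bash
python3 chk2.py; python3 chk.py|grep -v "  z"
```

```text
wrist
flat angle 11.807572286501658 dist 0.00822426855152368 support 0.008049094029377113 resid 0.00013127475201961137
lever-plane normal 11.238841 dist 0.055580974 zmax 0.1066649287536847 1635
rod 8.95669406457445 8.873084822222793 386
  z 0.02 0.1017 129
  z 0.03 0.1016 132
  z 0.04 0.1015 128
  z 0.05 0.1015 129
top
flat angle 9.582396397271951 dist 0.008964053427806795 support 0.00936730709991418 resid 0.0004480749743374689
lever-plane normal 9.812534 dist 0.055363674 zmax 0.10695068761113966 293
rod 10.04715147221967 8.688366930580921 73
  z 0.02 0.1021 24
  z 0.03 0.1019 23
  z 0.04 0.1006 19
  z 0.05 0.1006 20
scene
flat angle 11.706366939949929 dist 0.009317408340045755 support 0.009901768216997587 resid 0.0006000129063934021
lever-plane normal 10.619364 dist 0.060365584 zmax 0.10582916284761912 566
rod 10.573948113106102 11.265561813342657 81
  z 0.02 0.1005 39
  z 0.03 0.1 41
  z 0.04 0.1004 44
  z 0.05 0.0999 42
26.65 [0.60176684 0.19402853 0.28955126]
wrist
bar ->screw angle 8.586561168777152
bar centre at s=45: [0.59013874 0.23831948]
rod 9.116548410583427 376
top
bar ->screw angle 8.86486636824565
bar centre at s=45: [0.59063832 0.23840773]
rod 9.875188603855076 72
scene
bar ->screw angle 9.127137680327692
bar centre at s=45: [0.59222288 0.23868764]
rod 10.800377892468578 83
26.8 [0.60219379 0.19422278 0.28984945] 100.16781833375278
```

```bash
python3 -c "
from station import manip
print(manip.sign_off())"
```

```text
the job is handed in; nothing more can be done
None
```

I handed the job in at about 27 s with the screw within about 1° of square to the flat and the lever level at its stop; my first tightening dragged the collar about 5° off, so I loosened the lever, realigned the collar and tightened again, and I never touched the smaller drive.

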